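Isolate the panel and pull the spent surge arrester

ROBOT

A 6-joint arm with a two-finger parallel gripper is mounted at the origin on a cart in front of the work surface, level with it; the furniture and walls round the work are solid. World frame = base frame: x ahead of the robot, y to its left, z up, the work surface at z = 0. Lengths are in m, angles in rad, forces in N, time in s.
With the tool pointing down it reaches from about 0.2 to 0.875 m from the base axis. Payload 3.4 kg.
Tool frame: the origin (TCP) lies between the finger pads; the fingertips stand 25 mm ahead of it and the grasp point (between the pads) lies 6 mm ahead of it (tcp_to_tips is the distance from the TCP to the fingertips, in m); z points along the fingers, y is the line along which they close (so a half turn about z gives the same grasp; the last joint's range is limited). The gripper opens to 94 mm and grips with 3 to 60 N. Pads are 16 mm wide; open, the fingers measure 119 mm over their backs; the gripper's body (75 mm by 177 mm) begins 78 mm behind the grasp point.
Start: joints at [-1.273, 0.276, 1.505, -0, 1.361, -0.121], TCP at [0.234, -0.525, 0.23] pointing down, gripper open.
Joint ranges: [-2.89, 2.89], [-0.75, 2.08], [0.22, 2.7], [-1.18, 4.32], [0.11, 2.71], [-2.7, 2.7]. Speed limits (rad/s): [2.57, 2.57, 3.14, 3.14, 3.14, 3.14].

INTERFACE

Orientations are given as a unit quaternion [w, x, y, z].
In Python, from cell import * gives the robot as it stands. The module is installed in compiled form; this text tells all that it offers. Calls block until the motion is done:
- move_to(position, orientation): joint-space move of the TCP to a pose.
- move_l(position, ori=None, vel=0.15, until_force=None): straight line of the TCP; ori=None keeps the orientation; vel is the mean speed in m/s. With until_force (N) it stops when the force on the tool has changed by that much, and returns True; else False.
- move_joints(angles): joint-space move.
- gripper_to(opening, squeeze=None): finger opening in m; squeeze is the grip in N (None keeps the last); returns when the fingers have stopped.
- hold(seconds).
- solve_ik(position, orientation): joint angles nearest the present ones, or None.
- snapshot(name): name is "scene" or "top" or "wrist"; returns a dict with "color" (384x512x3 uint8, red, green, blue), "range_z" (384x512 float32, m along the optical axis (not along the pixel's ray), 0 where there is no reading), "mtx" (3x3 intrinsics, pixels), "eye" and "rotation" of the camera in the world; the wrist camera has in their place "T_tool_cam" (4x4, takes a point from camera to tool coordinates, whose origin is the TCP and whose axes are the flange's). Camera axes: x right, y down, z forward; pixel columns grow to the right and rows downward; lengths in m; the calibration is good to about 2 mm. A picture is of the moment at which its call begins: read the wrist's pose just before it.
A pose or a line that the arm cannot do raises Unreachable and nothing moves.
- close_job(): hands the job in; it is judged then, once.
Trained networks look in the newest picture that a camera, given by its name, has taken for a name from the list of things; names that differ only in an ending like _2 or _b are one class to them, and where a whole thing is asked for, a point or a joint stands for the part that bears it (a point fixed in the world has none). Each returns a list of dicts, best first, with "conf" (0 to 1); they miss things now and then, are a little off and sometimes report something else, mostly with a low value. They report only what shows in the picture. A call takes as long as a camera call.
- find_in(thing, camera): "centre" ([x, y, z] in m, in world coordinates, good to about 4 mm: the middle of the surface that is visible of it).
Readings, each from a call of its own:
- current_t(): time.
- current_q(): joint angles.
- current_joint_velocities(): joint speeds.
- current_effort(): joint torques, N m.
- current_ee_pos(): TCP position.
- current_ee_rot(): TCP orientation.
- current_contact_force(): force on the tool from outside, world axes, zero at the start.
- current_moment(): the same for the moment, N m.
- current_gripper_width(): finger opening in m.
- current_finger_force(): force on a finger pad.
Only numpy, scipy, OpenCV 4.12 (cv2) and the standard library are available. Lean on these libraries where they do the work, as an engineer would, in place of code of your own. Each camera call takes 0.05 s, during which the arm holds its last target. There are 200 camera calls.

TASK

The surge arrester on the mounting plate has one spent module (red window) and one good one (green window). Make the panel dead first by turning the red changeover handle from mains to its middle, off, position - not through to standby - then squeeze the two release tabs of the spent module together to unclip it, draw it out and stand it upright in the blue tray without dropping it. Leave the handle at off, the good module clipped in, and the screwdriver and pliers where they lie.

Things in the scene. Friction and masses are not known exactly. Their poses are not given: they have to be found in the camera images.
- changeover (a joint): Angle (rad) of the red handle about a vertical axis, clockwise from above positive: 0 mains (start, pointer at red dot), 1.047 off (white dot), 2.094 standby (blue dot); stops just past both ends. A detent holds all three: turning out of mains takes up to 0.2 N m (at 0.26); past 0.524 (half-way) it pulls the handle on to off and centres it there when let go; past 1.571 it snaps to standby.
- handle_grip (a point): On the axis of the red bar handle, middle of its grip. Turns with the handle: x runs level along the bar to the pointer end (white stripe), z up. Bar 46 mm long (x), 12 mm wide (y), straight-sided, top 12.5 mm above this point; the round red disc under it (radius 19 mm) begins 16.5 mm below. Nearest tall thing: the modules, 90 mm off.
- spent_mid (a point): Centre, half-way up, of the spent plug-in module (pale grey, red window 12 x 19.5 mm on top): 27 mm above its flat underside. z up; x square to the row of devices. Body 31 (x) by 35 (y) by 50 mm high, 0.09 to 0.15 kg. Black release tabs at its +x and -x ends reach 27 mm above this point. Plugged in, its foot stands 28 mm deep between the base's shoulders.
- spent_pinch (a point): Same axes, 15 mm above spent_mid: mid-height between the two black ribbed tab paddles, each 24 mm wide (y) and 24 mm high, centred on this height. At rest they lean out: outer faces 49 mm apart at the bottom, 59 mm at the top. Squeezed along x to a firm stop (about 5 N on each) they stand upright, 36.5 mm apart; the spring pushes them out again.
- seat_mid (a point): Centre of the dark base, level with its shoulder tops (z up, x square to the row, 90 x 82 mm). The tabs rise from between the shoulders, which lie under the paddles, 14 mm below spent_pinch. Hooks on the tabs lie under lips of the shoulders: a module cannot be drawn out unless both tabs are fully squeezed. Then it lifts straight up freely; hooks clear after 10 mm, foot after 30 mm.
- good_mid (a point): Centre of the good module (green window), identical to the spent one, plugged in beside it, 40 mm away centre to centre along y; either may be the one nearer the switch.
- tray: Blue open tray with a 7 mm stacking foot, standing firmly on a flat black drive unit (38 mm high): 120 mm (x) by 100 mm (y) by 33 mm high outside, walls 4 mm. Origin at the centre of its underside, z up; its inner floor is 11 mm above the origin.
- screwdriver: Screwdriver with a red handle, 178 mm long, lying loose on the bench; a bystander. Origin at its underside, mid-length.
- pliers: Blue-handled long-nose pliers, 171 mm long, lying loose on the bench; a bystander. Origin at its underside, mid-length.

How it is judged:
On the way, in this order (a step that is already met when the one before it is completed fails the run):
1. the changeover handle rests at off (value of joint changeover between 0.897 and 1.197 rad and velocity of joint changeover between -0.3 and 0.3 rad/s and height (world z) of spent_mid below 0.151 m), for 0.3 s.
2. the spent module is drawn out of its base, held by the gripper (height (world z) of spent_mid above 0.171 m and contact force between the fingers and spent above 0.5 N), for 0.1 s.
At the end, for the whole second after the job is handed in: The handle is at off (within 0.15 rad); the spent module stands upright (within 0.15 rad) and at rest on the floor of the tray, its centre within 45 mm (tray x) and 35 mm (tray y) of the tray's; the good module is still clipped in, within 6 mm of where it was (value of joint changeover between 0.897 and 1.197 rad and x of spent_mid in the frame of tray between -0.045 and 0.045 m and y of spent_mid in the frame of tray between -0.035 and 0.035 m and z of spent_mid in the frame of tray below 0.042 m and angle between spent_mid's own z axis and vertical below 0.15 rad and linear speed of spent below 0.02 m/s and distance of good_mid from where it was at the start of the episode below 0.006 m); the robot touches nothing.
It fails at once if the spent module is pulled while the switch is not at off (height (world z) of spent_mid above 0.151 m and not (value of joint changeover between 0.55 and 1.55 rad)).
It fails at once if the switch is thrown through to standby (value of joint changeover above 1.75 rad).
It fails at once if the good module is pulled or unclipped (distance of good_mid from where it was at the start of the episode above 0.008 m).
It fails at once if the spent module is dropped (falls freely) (contact force between the fingers and spent below 0.05 N and linear speed of spent above 0.5 m/s).
It fails at once if the screwdriver or the pliers are knocked away (distance of any of screwdriver, pliers from where it was at the start of the episode above 0.03 m).
It also fails if it takes over 58 s, if anything falls off the work surface, if the arm or the gripper's body presses on something with over 40 N, if the wrist force passes 120 N, or if a joint passes its speed limit or range.

## Working session

There is one attempt and no reset: what is moved stays moved. The work goes in short steps, each a Python script; the robot and the scene stay as the last script left them, time stands still between calls to the robot, and variables do not carry over. Pictures are saved under pics/ and viewed, at most 10 in all, crops included, and the job is handed in when it is done.

```bash
mkdir -p pics; cat > h.py <<'E'
from cell import *
import numpy as np, cv2
from scipy.spatial.transform import Rotation as R
def save(s,n): cv2.imwrite('pics/'+n+'.png',cv2.cvtColor(s['color'],cv2.COLOR_RGB2BGR))
def quat(yaw): # tool down, tool y axis at angle yaw from world... x axis at yaw, y = yaw-90
    q=(R.from_euler('z',yaw)*R.from_euler('x',np.pi)).as_quat(); return [q[3],q[0],q[1],q[2]]
def cam(s,pose=None):
    if 'eye' in s: return np.array(s['eye']),np.array(s['rotation'])
    p,q=pose; T=np.array(s['T_tool_cam']); Rt=R.from_quat([q[1],q[2],q[3],q[0]]).as_matrix()
    return Rt@T[:3,3]+p, Rt@T[:3,:3]
def cloud(s,pose=None):
    e,Rc=cam(s,pose); K=np.array(s['mtx']); z=s['range_z']; v,u=np.indices(z.shape)
    P=np.stack([(u-K[0,2])/K[0,0]*z,(v-K[1,2])/K[1,1]*z,z],-1)
    W=P@Rc.T+e; W[z==0]=np.nan; return W
def wrist():
    pose=(np.array(current_ee_pos()),np.array(current_ee_rot())); s=snapshot('wrist'); return s,cloud(s,pose)
E
python3 - <<'E'
from h import *
a=snapshot('top');b=snapshot('scene')
cv2.imwrite('pics/a.png',cv2.cvtColor(np.vstack([a['color'][:, :],b['color']]),cv2.COLOR_RGB2BGR)[:768,:])
im=cv2.cvtColor(np.hstack([a['color'],b['color']]),cv2.COLOR_RGB2BGR);cv2.imwrite('pics/a.png',cv2.resize(im,(800,300)))
save(a,'top');save(b,'scene')
for c in('top','scene'):
  for t in('handle_grip','spent_mid','good_mid','seat_mid','tray','screwdriver','pliers'):
    print(c,t,[(np.round(d['centre'],3).tolist(),round(d['conf'],2)) for d in find_in(t,c)[:3]])
print(current_ee_rot(),current_t())
E
```

```text
top handle_grip [([0.482, -0.016, 0.144], 0.69)]
top spent_mid []
top good_mid [([0.484, -0.164, 0.164], 0.69)]
top seat_mid [([0.468, -0.143, 0.141], 0.84)]
top tray [([0.48, -0.419, 0.046], 0.87)]
top screwdriver [([0.429, 0.151, 0.021], 0.58)]
top pliers [([0.466, -0.531, 0.006], 0.77)]
scene handle_grip [([0.479, -0.023, 0.16], 0.68)]
scene spent_mid [([0.475, -0.131, 0.162], 0.75)]
scene good_mid [([0.476, -0.174, 0.156], 0.57)]
scene seat_mid [([0.441, -0.168, 0.129], 0.84), ([0.476, -0.02, 0.158], 0.48)]
scene tray [([0.482, -0.419, 0.048], 0.71)]
scene screwdriver [([0.41, 0.134, 0.015], 0.69)]
scene pliers [([0.454, -0.534, 0.008], 0.53)]
[4.82546745e-05 9.78158367e-01 2.07861028e-01 7.14334755e-06] 0.8
```

View pics/top.png

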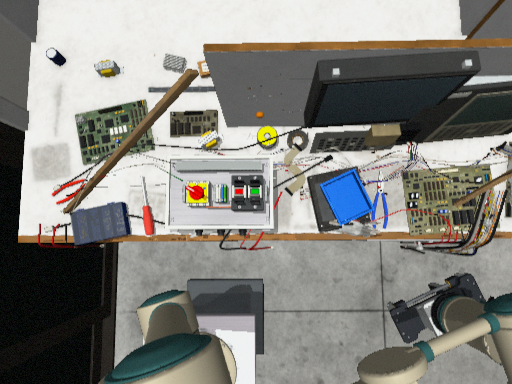

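View pics/scene.png

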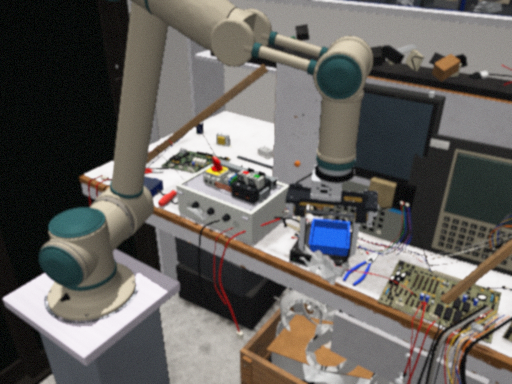

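The top view shows the handle at (197,193), the red window at (238,192), the green window at (256,192) and the tray at (346,196), so the spent module is the one nearer the switch. A wooden stick leans at the upper left. I'll check for obstacles and then look from close by.

```bash
python3 - <<'E'
from h import *
W=cloud(snapshot('top'))
for x0 in np.arange(.3,.8,.05):
  print(round(x0,2),[int(1000*np.nanmax(np.append(W[...,2][(W[...,0]>x0)&(W[...,0]<x0+.05)&(W[...,1]>y0)&(W[...,1]<y0+.05)],-.001))) for y0 in np.arange(-.65,.3,.05)])
p=current_ee_pos()
move_l([p[0],p[1],.33],vel=.25)
move_to([.44,-.09,.36],quat(0)) if solve_ik([.44,-.09,.36],quat(0)) is not None else print('no')
print(current_q(),current_t())
s,W=wrist();save(s,'w1');np.save('w1.npy',W)
for t in('handle_grip','spent_mid','good_mid','seat_mid','tray'):
    print(t,[(np.round(d['centre'],3).tolist(),round(d['conf'],2)) for d in find_in(t,'wrist')[:3]])
E
```

```text
Traceback (most recent call last):
  File "h.py", line 14, in cloud
    W=P@Rc.T+e; W[z==0]=np.nan; return W
      ~^~~~~
ValueError: matmul: Input operand 1 has a mismatch in its core dimension 0, with gufunc signature (n?,k),(k,m?)->(n?,m?) (size 4 is different from 3)
```

```bash
sed -i "s/if 'eye' in s: .*/if 'eye' in s: r=s['rotation']; return np.array(s['eye']),R.from_quat([r[1],r[2],r[3],r[0]]).as_matrix()/" h.py; python3 - <<'E'
from h import *
W=cloud(snapshot('top'))
for x0 in np.arange(.3,.8,.05):
  print(round(x0,2),[int(1000*np.nanmax(np.append(W[...,2][(W[...,0]>x0)&(W[...,0]<x0+.05)&(W[...,1]>y0)&(W[...,1]<y0+.05)],-.001))) for y0 in np.arange(-.65,.3,.05)])
p=current_ee_pos()
move_l([p[0],p[1],.33],vel=.25)
move_to([.44,-.09,.36],quat(0)) if solve_ik([.44,-.09,.36],quat(0)) is not None else print('no')
print(current_q(),current_t())
s,W=wrist();save(s,'w1');np.save('w1.npy',W)
for t in('handle_grip','spent_mid','good_mid','seat_mid','tray'):
    print(t,[(np.round(d['centre'],3).tolist(),round(d['conf'],2)) for d in find_in(t,'wrist')[:3]])
E
```

```text
0.3 [-1, -1, -1, -1, -1, -1, -1, -1, -1, 20, 16, 15, -1, -1, -1, -1, -1, -1, -1]
0.35 [18, 7, 52, 62, 66, 43, 40, 7, 104, 105, 105, 105, 105, 104, 104, 30, 25, 42, 42]
0.4 [27, 29, 52, 76, 75, 76, 40, 6, 104, 148, 145, 125, 123, 104, 104, 30, 30, 42, 41]
0.45 [23, 9, 30, 77, 54, 77, 39, 35, 106, 170, 171, 145, 182, 179, 104, 24, 29, 41, 124]
0.5 [17, 45, 32, 75, 77, 76, 74, 34, 104, 170, 170, 138, 152, 144, 145, 8, 214, 200, 152]
0.55 [99, 157, 105, 104, 76, 39, 20, 28, 105, 130, 131, 132, 132, 136, 297, 291, 246, 171, 122]
0.6 [136, 195, 195, 189, 229, 281, 324, 265, 123, 79, 35, 45, 384, 379, 338, 291, 32, 14, 29]
0.65 [339, 442, 431, 431, 431, 430, 443, 429, 82, 134, 75, 432, 429, 384, 20, 8, 13, 24, 23]
0.7 [440, 440, 440, 439, 440, 440, 440, 440, 439, 439, 440, 439, 17, 21, 26, 6, 12, 19, 18]
0.75 [-1, -1, -1, -1, -1, -1, -1, -1, -1, -1, -1, 7, 9, 8, 5, 7, 17, 16, 17]
[-3.57814359e-01  3.28727656e-02  1.49264734e+00 -4.25572696e-04
  1.61681647e+00  1.21365388e+00] 3.2083
handle_grip [([0.491, -0.016, 0.171], 0.82)]
spent_mid [([0.482, -0.127, 0.16], 0.96), ([0.435, 0.144, 0.026], 0.29)]
good_mid [([0.485, -0.165, 0.165], 0.81), ([0.493, -0.018, 0.168], 0.3)]
seat_mid [([0.497, -0.144, 0.141], 0.66)]
tray [([0.479, -0.429, 0.048], 0.96)]
```

View pics/w1.png

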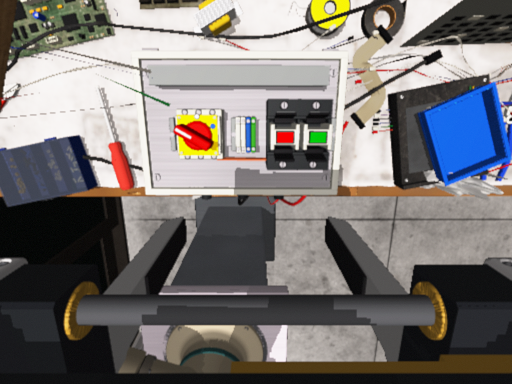

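The close view shows the handle at (197,136) with its pointer stripe toward (178,128), the red window at (285,137), the green window at (317,137) and the tray at (465,135). Next I'll measure these from the cloud.

```bash
python3 - <<'E'
from h import *
W=np.load('w1.npy'); c=cv2.imread('pics/w1.png').astype(int); b,g,r=c[...,0],c[...,1],c[...,2]
def rep(n,m):
    P=W[m&~np.isnan(W[...,2])]; 
    (cx,cy),(w,h),a=cv2.minAreaRect(P[:,:2].astype(np.float32)); print(n,len(P),'med',np.median(P,0).round(4),'z',np.percentile(P[:,2],[5,50,95]).round(4),'rect',round(cx,4),round(cy,4),round(w,4),round(h,4),round(a,1)); return P
X,Y,Z=W[...,0],W[...,1],W[...,2]
near=(abs(X-.487)<.04)&(abs(Y+.018)<.04)
print(np.histogram(Z[near],bins=np.arange(.1,.2,.005)))
red=(r>110)&(g<70)&(b<70)
zt=np.nanpercentile(Z[near&red],97); print(zt)
P=rep('bar',near&(Z>zt-.01))
rep('disc',near&red)
u=P[:,:2]-P[:,:2].mean(0); print('dir',np.linalg.svd(u,full_matrices=0)[2][0])
wh=near&(Z>zt-.01)&(r>150)&(g>140); rep('stripe',wh)
mod=(abs(X-.485)<.06)&(abs(Y+.145)<.06)
print(np.histogram(Z[mod],bins=np.arange(.1,.2,.005)))
rep('redwin',mod&red); rep('green',mod&(g>110)&(r<90)&(b<90))
rep('base',mod&(Z>.12))
top=mod&(Z>.155); rep('modtop',top)
for n,y in(('s',-.125),('g',-.165)):
    rep('pale'+n,top&(r>150)&(g>150)&(abs(Y-y)<.019))
    for k,sx in(('+',1),('-',-1)):
        m=mod&(Z>.15)&(r<90)&(abs(Y-y)<.013)&(sx*(X-.485)>.015); 
        if m.sum()>4: rep('tab'+n+k,m)
t=(abs(X-.48)<.1)&(abs(Y+.425)<.1)&(b>120)&(r<90); rep('tray',t); rep('rim',t&(Z>.07))
rep('tray floor',t&(Z<.056))
E
```

```text
(array([167,  23,  31,  25,  69, 486, 186, 123, 855, 182, 152,  27,  29,
        28,  32, 360,  40,   0,   0]), array([0.1  , 0.105, 0.11 , 0.115, 0.12 , 0.125, 0.13 , 0.135, 0.14 ,
       0.145, 0.15 , 0.155, 0.16 , 0.165, 0.17 , 0.175, 0.18 , 0.185,
       0.19 , 0.195]))
0.18012933764012448
bar 15580 med [ 0.4653 -0.0407  0.4506] z [0.3629 0.4506 0.4662] rect 0.4738 -0.0235 0.0695 0.0311 55.8
disc 607 med [ 0.4886 -0.0218  0.1592] z [0.1487 0.1592 0.1799] rect 0.4839 -0.0244 0.0736 0.0349 63.6
dir [-0.80508533 -0.59315901]
stripe 199 med [ 0.4706 -0.0428  0.4511] z [0.1784 0.4511 0.4541] rect 0.4788 -0.0199 0.0572 0.0172 52.0
(array([ 254,   16,  152,  142,   72,  185,  117,  219, 1870,  443,  120,
        170,  622,  819,    3,    0,    0,    0,    0]), array([0.1  , 0.105, 0.11 , 0.115, 0.12 , 0.125, 0.13 , 0.135, 0.14 ,
       0.145, 0.15 , 0.155, 0.16 , 0.165, 0.17 , 0.175, 0.18 , 0.185,
       0.19 , 0.195]))
redwin 191 med [ 0.4862 -0.1281  0.166 ] z [0.1648 0.166  0.1673] rect 0.4734 -0.1107 0.0208 0.0656 36.7
green 317 med [ 0.4864 -0.1599  0.1651] z [0.136  0.1651 0.1671]
[... 485 characters left out ...]
.1238  0.4594] z [0.4457 0.4594 0.4679] rect 0.4634 -0.125 0.0122 0.026 0.0
paleg 289 med [ 0.4873 -0.1631  0.1646] z [0.163  0.1646 0.1662] rect 0.4863 -0.1672 0.0335 0.0301 89.8
tabg+ 123 med [ 0.513  -0.1662  0.166 ] z [0.1512 0.166  0.1691] rect 0.5118 -0.164 0.0121 0.0282 16.5
tabg- 753 med [ 0.4616 -0.1538  0.4567] z [0.1574 0.4567 0.4592] rect 0.4637 -0.1649 0.0259 0.012 88.8
tray 4996 med [ 0.4813 -0.4264  0.0505] z [0.0486 0.0505 0.0735] rect 0.4671 -0.4538 0.1769 0.1601 24.5
rim 1343 med [ 0.4833 -0.4229  0.0727] z [0.0707 0.0727 0.0742] rect 0.4793 -0.4195 0.127 0.1073 25.0
tray floor 3578 med [ 0.4812 -0.4273  0.05  ] z [0.0484 0.05   0.0516] rect 0.4684 -0.4597 0.1746 0.149 25.2
```

```bash
cat > meas.py <<'E'
from h import *
def rep(W,n,m):
    P=W[m&(W[...,2]<.2)]
    (cx,cy),(w,h),a=cv2.minAreaRect(P[:,:2].astype(np.float32)); print(n,len(P),'mean',P.mean(0).round(4),'lo/hi',np.percentile(P,2,axis=0).round(4),np.percentile(P,98,axis=0).round(4),'rect',*np.round([cx,cy,w,h],4),round(a,1)); return P
def ch(s):
    c=s['color'].astype(int); return c[...,0],c[...,1],c[...,2]
def handle(W,s):
    r,g,b=ch(s); X,Y,Z=W[...,0],W[...,1],W[...,2]
    m=(abs(X-.487)<.04)&(abs(Y+.018)<.04)&(Z>.172)&(Z<.2)
    P=rep(W,'bar',m); u=P[:,:2]-P[:,:2].mean(0); print('dir',np.linalg.svd(u,full_matrices=0)[2][0])
    rep(W,'stripe',m&(r>150)&(g>140))
def mods(W,s):
    r,g,b=ch(s); X,Y,Z=W[...,0],W[...,1],W[...,2]; mod=(abs(X-.485)<.06)&(abs(Y+.145)<.06)&(Z<.2)&(Z>.12)
    rep(W,'redwin',mod&(r>110)&(g<70)&(b<70)&(Z>.16)); rep(W,'green',mod&(g>110)&(r<90)&(b<90)&(Z>.16)); rep(W,'base',mod&(Z>.135)); 
    for n,y in(('s',-.127),('g',-.167)):
        for k,sx in(('+',1),('-',-1)):
            m=mod&(Z>.163)&(r<90)&(abs(Y-y)<.016)&(sx*(X-.485)>.015)
            if m.sum()>4: rep(W,'tab'+n+k,m)
E
python3 - <<'E'
from meas import *
s={'color':cv2.imread('pics/w1.png')[...,::-1]}; W=np.load('w1.npy'); handle(W,s); mods(W,s)
t=snapshot('wrist')['T_tool_cam']; print(np.round(t,3))
for yaw in(np.arctan2(1,.4)-k*np.pi/3-o for o in(0,np.pi) for k in(0,1)): print(round(yaw,2),np.round(solve_ik([.487,-.02,.17],quat(yaw)),2) if solve_ik([.487,-.02,.17],quat(yaw)) is not None else None)
for yaw in(np.pi/2,-np.pi/2): print(yaw,np.round(solve_ik([.487,-.127,.17],quat(yaw)),2))
E
```

```text
bar 423 mean [ 0.4876 -0.0189  0.1784] lo/hi [ 0.4738 -0.0385  0.1736] [5.011e-01 4.000e-04 1.807e-01] rect 0.4871 -0.0183 0.0459 0.0123 59.7
dir [-0.5031618  -0.86419223]
stripe 62 mean [ 0.4923 -0.0085  0.1793] lo/hi [ 0.4864 -0.0167  0.1766] [ 5.022e-01 -3.000e-04  1.810e-01] rect 0.4848 -0.0162 0.0449 0.0081 45.9
redwin 183 mean [ 0.4862 -0.1281  0.1661] lo/hi [ 0.4801 -0.1379  0.1649] [ 0.4921 -0.1186  0.1676] rect 0.4861 -0.1283 0.0197 0.0121 89.9
green 179 mean [ 0.4861 -0.1678  0.166 ] lo/hi [ 0.48   -0.1772  0.1644] [ 0.4921 -0.1584  0.1677] rect 0.486 -0.1678 0.0201 0.0123 89.4
base 4266 mean [ 0.4889 -0.145   0.1514] lo/hi [ 0.4446 -0.1863  0.1364] [ 0.5295 -0.0882  0.1684] rect 0.4868 -0.1375 0.1039 0.0905 89.7
tabs+ 72 mean [ 0.5146 -0.129   0.1675] lo/hi [ 0.513  -0.1398  0.1651] [ 0.5165 -0.1168  0.17  ] rect 0.5147 -0.1286 0.0237 0.0034 89.9
tabs- 66 mean [ 0.4598 -0.1281  0.1671] lo/hi [ 0.4584 -0.1396  0.1632] [ 0.4615 -0.1166  0.1696] rect 0.4599 -0.1282 0.0233 0.0031 89.7
tabg+ 79 mean [ 0.5147 -0.1678  0.1673] lo/hi [ 0.513  -0.1788  0.1643] [ 0.5164 -0.1565  0.1696] rect 0.5147 -0.1681 0.0236 0.0034 89.9
tabg- 65 mean [ 0.4598 -0.1674  0.1671] lo/hi [ 0.4582 -0.1788  0.1631] [ 0.4614 -0.1564  0.1697] rect 0.4598 -0.1676 0.0227 0.0032 89.9
[[-0.001 -0.963 -0.269  0.078]
 [ 1.    -0.001  0.001  0.001]
 [-0.001 -0.269  0.963 -0.155]
 [ 0.     0.     0.     1.   ]]
1.19 [-0.18  0.19  1.78 -0.    1.17  0.2 ]
0.14 [-0.18  0.19  1.78 -0.    1.17  1.24]
-1.95 None
-3.0 [-0.18  0.19  1.78  0.    1.17 -1.9 ]
1.5707963267948966 [-0.39  0.21  1.75  0.    1.18 -0.39]Traceback (most recent call last):
  File "<stdin>", line 5, in <module>
    return _wrapfunc(a, 'round', decimals=decimals, out=out)
    return _wrapit(obj, method, *args, **kwds)
    result = getattr(arr, method)(*args, **kwds)
TypeError: unsupported operand type(s) for *: 'NoneType' and 'float'
```

Sizes match: the bar is 46x12 mm at (0.487,-0.018) with its pointer at 59.8°, and the tabs are 59 mm apart over the tops. I'll turn the handle now.

```bash
python3 - <<'E'
from meas import *
yaw=np.arctan2(.864,.503); c=[.4871,-.0183]
gripper_to(.035,20)
move_to([*c,.26],quat(yaw))
print(move_l([*c,.180],vel=.08,until_force=8), current_ee_pos())
gripper_to(.0,45); print('w',current_gripper_width(),current_contact_force())
q=np.array(current_q())
for d in np.linspace(0,1.047,5)[1:]:
    t=q.copy(); t[5]+=d; move_joints(t); print(round(d,2),np.round(current_moment(),2),np.round(current_contact_force(),1),current_gripper_width())
hold(.2); gripper_to(.035,20); hold(.2)
move_l([*c,.26],vel=.15)
move_to([.44,-.12,.30],quat(0))
s,W=wrist();save(s,'w2');np.save('w2.npy',W);handle(W,s);mods(W,s);print(current_t())
E
```

```text
False [ 0.48756905 -0.01837116  0.18051601]
w 0.011505841459805132 [-3.85157597  3.03488467  4.66235187]
0.26 [0.38 0.42 0.18] [-2.4  2.3  2.5] 0.011531835548840859
0.52 [0.61 0.73 0.01] [-3.7  3.4  5.1] 0.012124664231223367
0.79 [ 0.76  0.79 -0.19] [-4.   3.4  3.9] 0.011591829207175152
1.05 [ 0.91  0.73 -0.02] [-4.9  5.1  4.6] 0.012067922362913541
bar 655 mean [ 0.488  -0.0196  0.1782] lo/hi [ 0.4657 -0.0244  0.1727] [ 0.5095 -0.0133  0.1803] rect 0.4873 -0.0186 0.0125 0.0462 89.0
dir [-0.99999525  0.00308213]
stripe 91 mean [ 0.4994 -0.0177  0.1791] lo/hi [ 0.4883 -0.0196  0.1749] [ 0.5104 -0.015   0.1807] rect 0.4988 -0.0176 0.0231 0.0057 5.5
redwin 269 mean [ 0.4865 -0.1279  0.166 ] lo/hi [ 0.4805 -0.1379  0.1647] [ 0.4925 -0.1179  0.1674] rect 0.4865 -0.1279 0.0122 0.0202 0.4
green 258 mean [ 0.4864 -0.1676  0.1661] lo/hi [ 0.4804 -0.177   0.1646] [ 0.4924 -0.1581  0.1675] rect 0.4864 -0.1676 0.0198 0.0122 89.9
base 5993 mean [ 0.4893 -0.1451  0.1515] lo/hi [ 0.4439 -0.1862  0.1359] [ 0.5303 -0.0885  0.1688] rect 0.4864 -0.1371 0.1042 0.0901 89.9
tabs+ 118 mean [ 0.5146 -0.1282  0.1674] lo/hi [ 0.5127 -0.1393  0.1643] [ 0.5165 -0.1171  0.1696] rect 0.5146 -0.1283 0.0226 0.0038 89.8
tabs- 96 mean [ 0.4599 -0.1281  0.1672] lo/hi [ 0.4584 -0.1392  0.1635] [ 0.4616 -0.1167  0.1697] rect 0.4601 -0.128 0.0226 0.0033 89.6
tabg+ 120 mean [ 0.5145 -0.1678  0.1675] lo/hi [ 0.5126 -0.1789  0.1644] [ 0.5164 -0.1565  0.1699] rect 0.5145 -0.1682 0.0242 0.0038 89.9
tabg- 119 mean [ 0.4594 -0.1677  0.1672] lo/hi [ 0.4571 -0.179   0.1632] [ 0.4615 -0.1567  0.1697] rect 0.4593 -0.1676 0.0234 0.0046 89.7
10.7417
```

View pics/w2.png

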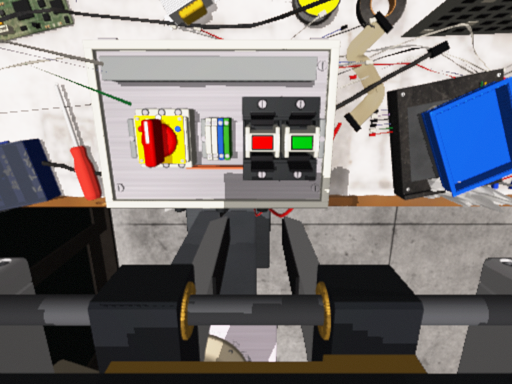

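The handle now points along +x, which is off (bar at (158,143), stripe up). Next come squeezing and drawing out the spent module, with its red window at (262,142).

```bash
python3 - <<'E'
from meas import *
W=np.load('w2.npy');m=(abs(W[...,1]+.128)<.012)&(abs(abs(W[...,0]-.487)-.043)<.012)&(W[...,2]<.2)
print('shoulder z',np.percentile(W[m][:,2],[50,90,99]).round(4))
c=[.4873,-.128]
gripper_to(.074,30)
move_to([*c,.27],quat(np.pi/2))
print(move_l([*c,.172],vel=.08,until_force=6), current_ee_pos())
gripper_to(0.,30); hold(.3); print('w',current_gripper_width(),current_finger_force(),current_contact_force())
E
```

```text
shoulder z [0.1427 0.144  0.1449]
False [ 0.48770205 -0.12816643  0.17252453]
w 0.03435740904665935 30.058898627758026 [-2.77919991 -0.44277967  6.06176754]
```

```bash
python3 - <<'E'
from meas import *
c=[.4873,-.128]
print(move_l([*c,.187],vel=.04,until_force=15),current_ee_pos(),np.round(current_contact_force(),1),current_gripper_width())
s=snapshot('top')
W=cloud(s)
hold(.1)
if current_contact_force()[2]>-10:
    move_l([*c,.30],vel=.08); hold(.2); print(current_gripper_width(),current_finger_force(),np.round(current_contact_force(),1))
s=snapshot('scene');save(s,'s3');print(current_t())
cv2.imwrite('pics/s3.png',cv2.resize(cv2.cvtColor(s['color'],cv2.COLOR_RGB2BGR)[120:300,130:410],(800,514)))
E
```

```text
False [ 0.48734738 -0.1280247   0.18706068] [-0.5  0.5 -1.2] 0.034235321383301674
0.03458162814200703 29.979366660118103 [-0.   0.7 -1.3]
17.75
```

View pics/s3.png

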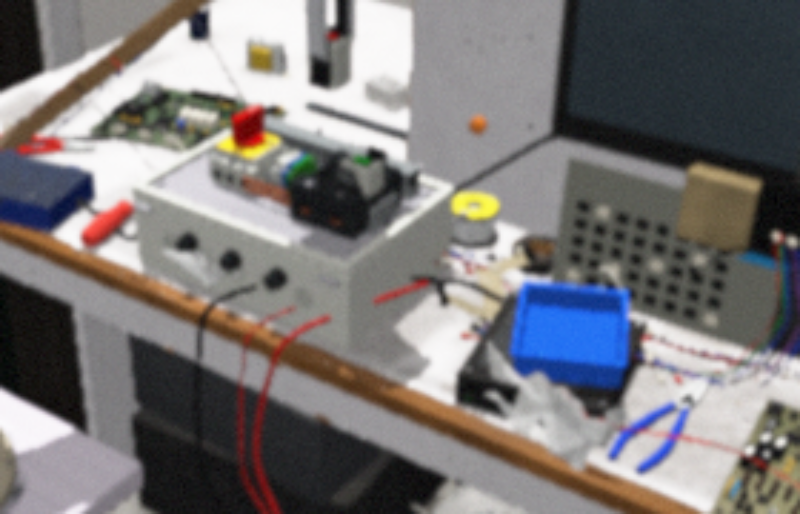

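The module is held (at (333,55) in the crop), and the measured weight is about 1.2 N. Next I'll carry it over the tray and check the tray from there.

```bash
python3 - <<'E'
from meas import *
move_l([.475,-.34,.29],vel=.12); 
s,W=wrist();save(s,'w4');r,g,b=ch(s)
m=(b>120)&(r<90)&(abs(W[...,0]-.48)<.1)&(abs(W[...,1]+.42)<.1)
rep(W,'rim',m&(W[...,2]>.069)&(W[...,2]<.078));rep(W,'floor',m&(W[...,2]<.054)&(W[...,2]>.04))
print([(np.round(d['centre'],3),round(d['conf'],2)) for d in find_in('tray','wrist')],[(np.round(d['centre'],3),round(d['conf'],2)) for d in find_in('spent_mid','wrist')],current_finger_force(),current_t())
E
```

```text
rim 778 mean [ 0.485  -0.4009  0.0727] lo/hi [ 0.4054 -0.4868  0.0708] [ 0.5521 -0.3488  0.0742] rect 0.4792 -0.4187 0.1255 0.1063 24.6
floor 614 mean [ 0.492  -0.3934  0.0498] lo/hi [ 0.4148 -0.4164  0.0483] [ 0.5356 -0.363   0.0514] rect 0.4775 -0.4113 0.1121 0.0752 29.5
[(array([ 0.499, -0.394,  0.069]), 0.56)] [(array([ 0.471, -0.329,  0.28 ]), 0.86)] 29.979390799999237 19.825
```

View pics/w4.png

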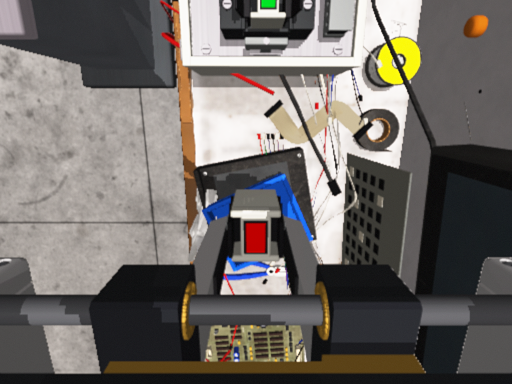

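The module sits upright between the fingers (red window at (255,237)), with the tray beneath it centred at (0.479,-0.419). I'll lower it with force detection.

```bash
python3 - <<'E'
from meas import *
c=[.476,-.419]
move_l([*c,.29],vel=.12); move_l([*c,.125],vel=.1); hold(.2)
print(move_l([*c,.103],vel=.02,until_force=3),current_ee_pos(),np.round(current_contact_force(),1))
gripper_to(.05,5); gripper_to(.072,5); hold(.2)
move_l([*c,.25],vel=.1)
move_to([.44,-.34,.34],quat(np.pi/2))
s,W=wrist();save(s,'w5');r,g,b=ch(s)
m=(abs(W[...,0]-.48)<.05)&(abs(W[...,1]+.42)<.045)&(W[...,2]>.085)
P=rep(W,'mod',m); rep(W,'win',m&(r>110)&(g<70)&(b<70)); print(current_t())
E
```

```text
True [ 0.47588287 -0.41888763  0.10763663] [-0.  -0.3  4.2]
mod 600 mean [ 0.4768 -0.4158  0.0981] lo/hi [ 0.4474 -0.4348  0.0858] [ 0.5044 -0.4002  0.1044] rect 0.4768 -0.4178 0.0588 0.0358 0.3
win 114 mean [ 0.4756 -0.4183  0.1011] lo/hi [ 0.4695 -0.4285  0.0996] [ 0.4816 -0.4088  0.1027] rect 0.4755 -0.4187 0.012 0.0198 1.3
26.8083
```

View pics/w5.png

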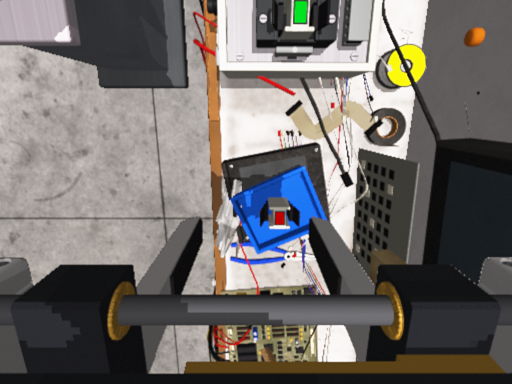

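The module stands upright in the middle of the tray (window at (280,217)). Its top is level at 0.101 m, so its centre is about 0.078 m high, which fits the tray floor. The robot is clear of everything.

```bash
python3 -c "
from cell import *
hold(.3);print(close_job())"
```

```text
the job is handed in; nothing more can be done
None
```

The job is handed in (no verdict was shown): the handle was at off when last checked, the spent module stands upright near the tray centre, and the good module, screwdriver and pliers were not touched.

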